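# Turn the stock tags to match the bins

### The arm

A 6-joint arm with a two-finger parallel gripper is mounted at the origin on the work surface. World frame = base frame: x ahead of the robot, y to its left, z up, the work surface at z = 0. Lengths are in m, angles in rad, forces in N, time in s.
With the tool pointing down it reaches from about 0.275 to 0.875 m from the base axis. Payload 12.5 kg.
Tool frame: the origin (TCP) lies at the very end of the fingers, on their centre line; the grasp point (between the pads) lies 19 mm behind it; x points along the fingers, y is the direction in which the jaws open and shut, and the axes are right-handed (so a half turn about x gives the same grasp; the last joint's range is limited). The gripper opens to 85 mm and grips with 20 to 120 N. Pads are 22 mm wide; open, the fingers measure 114 mm over their backs; the gripper's body (76 mm by 85 mm) begins 54 mm behind the grasp point. The pads swing forward as they close: fully open they stand 13 mm farther back than shut.
Start: joints at [1.193, 0.351, 1.652, -0, 1.139, -0.085], TCP at [0.159, 0.527, 0.231] pointing down, gripper open.
Joint ranges: [-2.75, 2.75], [-0.79, 2.1], [0.01, 2.65], [-1.57, 4.71], [0.07, 3.14], [-2.87, 2.87]. Speed limits (rad/s): [2.22, 2.22, 2.79, 3.14, 3.14, 3.14].

### API

Orientations are given as a 3x3 rotation matrix whose columns are the frame's x, y, z axes.
In Python, from bench import manip gives the robot as it stands. Calls block until the motion is done:
- manip.move_ptp(position, orientation): joint-space move of the TCP to a pose.
- manip.move_l(position, attitude=None, max_speed=0.15): straight line of the TCP; attitude=None keeps the orientation; max_speed is the mean speed in m/s.
- manip.move_j(angles): joint-space move.
- manip.set_gripper(opening, effort=None): opening from 0.0 (shut) to 1.0 (fully open); effort is the grip in N (None keeps the last); returns when the fingers have stopped.
- manip.dwell(seconds).
- manip.inverse_kinematics(position, orientation): joint angles nearest the present ones, or None.
- manip.grab_frame(name): name is "side" or "top" or "wrist"; returns (picture, depth): 384x512x3 uint8, red, green, blue; 384x512 float32, m along the optical axis (not along the pixel's ray), 0 where there is no reading.
- manip.get_calibration(name): a dict with "camera_matrix" (3x3 intrinsics, pixels), "k1" (the pictures are not rectified: a ray, as slopes to the right and down, at radius r is drawn at 1 + k1 r^2 times it, then the intrinsics apply), "R" (3x3) and "t" (3): a world point X has camera coordinates R X + t. Camera axes: x right, y down, z forward; pixel columns grow to the right and rows downward; lengths in m; the calibration is good to about 2 mm. A picture is of the moment at which its call begins: read the wrist's pose just before it. get_calibration takes no time and is no camera call; for the wrist camera it gives the pose at the moment of the call.
A pose or a line that the arm cannot do raises manip.Unreachable and nothing moves.
- manip.sign_off(): hands the job in, once; it reports no verdict.
Trained networks look in the newest picture that a camera, given by its name, has taken for a name from the list of things; names that differ only in an ending like _2 or _b are one class to them, and where a whole thing is asked for, a point or a joint stands for the part that bears it (a point fixed in the world has none). Each returns a list of dicts, best first, with "confidence" (0 to 1); they miss things now and then, are a little off and sometimes report something else, mostly with a low value. They report only what shows in the picture. A call takes as long as a camera call.
- manip.look_for(camera, name): "at" ([x, y, z] in m, in world coordinates, good to about 4 mm: the middle of the surface that is visible of it).
Readings, each from a call of its own:
- manip.current_time(): time.
- manip.current_qpos(): joint angles.
- manip.current_joint_vel(): joint speeds.
- manip.current_joint_torque(): joint torques, N m.
- manip.current_ee_pos(): TCP position.
- manip.current_tcp_rot(): TCP orientation.
- manip.current_force(): force on the tool from outside, world axes, zero at the start.
- manip.current_ft_torque(): the same for the moment, N m.
- manip.current_grip_width(): opening from 0.0 (shut) to 1.0 (fully open).
Only numpy, scipy, OpenCV 4.12 (cv2) and the standard library are available. Lean on these libraries where they do the work, as an engineer would, in place of code of your own. Each camera call takes 0.05 s, during which the arm holds its last target. There are 200 camera calls.

### The job

Push the hinged stock tags on the bin rack round with a fingertip so that only the full bins show the disc side of their tag to the robot's side and the nearly empty bins show the bar side, every tag turned fully over to its stop. The tag that stands above the back of a bin belongs to that bin. Nothing is to be picked up: leave the bins and everything else on the rack and the bench where they are.

Things in the scene. Friction and masses are not known exactly. Their poses are not given: they have to be found in the camera images.
- rack: grey steel bin rack fixed to the bench, 225 mm deep (x), 620 mm wide (y); origin: centre of its underside; x points away from the robot, y left. Four bin places at y = -195, -65, 65, 195 mm. Its back panel (x = 85 mm) ends in a rail 34 mm deep, top 104 mm above the bench; one hinged tag stands on the rail above the back of each bin, in a different order each time
- tag_1 (a joint): angle of tag 1, rad. 0: points right along the rail (rack -y), at its stop, BAR side towards the robot. It swings about its upright pin through the robot's side, over the bin (1.57: points to rack -x) to 3.14: points left (rack +y), at the other stop, DISC side towards the robot. Stiff hinge (0.02 N m), no spring: stays where it is left
- pin_1 (a point): hinge pin of tag 1, half-way up the tag (142 mm above the bench); axes as the rack. The tag is an aluminium plate 52 mm long from pin axis to free edge, 60 mm high (112 to 172 mm above the bench), 4 mm thick, a disc (32 mm) on one face, a level bar (34 x 9 mm) on the other. A 26 mm wide stop plate stands behind the pin (rack +x); else open all round
- bin_1: loose blue bin, 160 mm deep (x), 102 mm wide, 75 mm high, low front to -x; FULL, heaped with steel blanks up to 90 mm above its underside, about 2.4 kg; origin: centre of its underside. Stands in one of the rack's places; its tag is the one above its back, with the pin 105 mm from this origin along rack x
- tag_2 (a joint): angle of tag 2, rad. 0: points right along the rail (rack -y), at its stop, BAR side towards the robot. It swings about its upright pin through the robot's side, over the bin (1.57: points to rack -x) to 3.14: points left (rack +y), at the other stop, DISC side towards the robot. Stiff hinge (0.02 N m), no spring: stays where it is left
- pin_2 (a point): hinge pin of tag 2, half-way up the tag (142 mm above the bench); axes as the rack. The tag is an aluminium plate 52 mm long from pin axis to free edge, 60 mm high (112 to 172 mm above the bench), 4 mm thick, a disc (32 mm) on one face, a level bar (34 x 9 mm) on the other. A 26 mm wide stop plate stands behind the pin (rack +x); else open all round
- bin_2: loose blue bin, 160 mm deep (x), 102 mm wide, 75 mm high, low front to -x; FULL, heaped with steel blanks up to 90 mm above its underside, about 2.4 kg; origin: centre of its underside. Stands in one of the rack's places; its tag is the one above its back, with the pin 105 mm from this origin along rack x
- tag_3 (a joint): angle of tag 3, rad. 0: points right along the rail (rack -y), at its stop, BAR side towards the robot. It swings about its upright pin through the robot's side, over the bin (1.57: points to rack -x) to 3.14: points left (rack +y), at the other stop, DISC side towards the robot. Stiff hinge (0.02 N m), no spring: stays where it is left
- pin_3 (a point): hinge pin of tag 3, half-way up the tag (142 mm above the bench); axes as the rack. The tag is an aluminium plate 52 mm long from pin axis to free edge, 60 mm high (112 to 172 mm above the bench), 4 mm thick, a disc (32 mm) on one face, a level bar (34 x 9 mm) on the other. A 26 mm wide stop plate stands behind the pin (rack +x); else open all round
- bin_3: loose blue bin, 160 mm deep (x), 102 mm wide, 75 mm high, low front to -x; NEARLY EMPTY, one or two blanks on its floor, about 0.35 kg; origin: centre of its underside. Stands in one of the rack's places; its tag is the one above its back, with the pin 105 mm from this origin along rack x
- tag_4 (a joint): angle of tag 4, rad. 0: points right along the rail (rack -y), at its stop, BAR side towards the robot. It swings about its upright pin through the robot's side, over the bin (1.57: points to rack -x) to 3.14: points left (rack +y), at the other stop, DISC side towards the robot. Stiff hinge (0.02 N m), no spring: stays where it is left
- pin_4 (a point): hinge pin of tag 4, half-way up the tag (142 mm above the bench); axes as the rack. The tag is an aluminium plate 52 mm long from pin axis to free edge, 60 mm high (112 to 172 mm above the bench), 4 mm thick, a disc (32 mm) on one face, a level bar (34 x 9 mm) on the other. A 26 mm wide stop plate stands behind the pin (rack +x); else open all round
- bin_4: loose blue bin, 160 mm deep (x), 102 mm wide, 75 mm high, low front to -x; NEARLY EMPTY, one or two blanks on its floor, about 0.35 kg; origin: centre of its underside. Stands in one of the rack's places; its tag is the one above its back, with the pin 105 mm from this origin along rack x
- stray_blank: bystander, not to be moved: steel blank 18 mm across, 40 mm high, standing in the gap between the two middle bins; origin at the centre of its underside
- sample_shaft: bystander, not to be moved: stepped turned shaft, 36 mm across at the foot, 82 mm high, standing at the left end of the rack; origin at the centre of its underside
- chuck_key: bystander, not to be moved: T-shaped lathe chuck key lying on the bench, about 130 x 135 mm, 16 mm high; origin on the bench below its middle
- caliper: bystander, not to be moved: calliper lying on the bench, 225 x 80 mm, 12 mm high; origin on the bench below the middle of its beam
- safety_glasses: bystander, not to be moved: pair of safety glasses standing on the bench, 150 mm wide, 40 mm high; origin on the bench below the middle of the lenses
- oil_can: bystander, not to be moved: oil can with a spout, 68 mm across, 175 mm high; origin at the centre of its underside
- tool_holder: bystander, not to be moved: lathe tool holder with a square tool, 130 x 40 mm, 70 mm high; origin at the centre of its underside
- chip_brush: bystander, not to be moved: hand brush lying on the bench; origin on the bench below its middle

How it is judged:
At the end, for the whole second after the job is handed in: Tags of the two full bins read over 2.84 rad (within 17 degrees of the left stop, disc side to the robot's side), tags of the two nearly empty bins under 0.30 rad (right stop, bar side), all at rest; every bin and bystander within 30 mm of where it started (value of joint each of tag_1, tag_2 above 2.84 rad and velocity of joint tag_1 between -0.1 and 0.1 rad/s and distance of each of bin_1, bin_2, bin_3, bin_4, stray_blank, sample_shaft, chuck_key, caliper, safety_glasses, oil_can, tool_holder, chip_brush from where it was at the start of the episode below 0.03 m and velocity of joint tag_2 between -0.1 and 0.1 rad/s and value of joint each of tag_3, tag_4 below 0.3 rad and velocity of joint tag_3 between -0.1 and 0.1 rad/s and velocity of joint tag_4 between -0.1 and 0.1 rad/s); the robot touches nothing.
It fails at once if a bin is shifted more than 30 mm, lifted or tipped (distance of any of bin_1, bin_2, bin_3, bin_4 from where it was at the start of the episode above 0.03 m or height (world z) of any of bin_1, bin_2, bin_3, bin_4 above 0.019 m or angle between any of bin_1, bin_2, bin_3, bin_4's own z axis and vertical above 0.2 rad).
It fails at once if something else on the rack or bench is shifted more than 30 mm, lifted or knocked over (distance of any of stray_blank, sample_shaft, chuck_key, caliper, safety_glasses, oil_can, tool_holder, chip_brush from where it was at the start of the episode above 0.03 m or angle between any of stray_blank, sample_shaft, chuck_key, caliper, safety_glasses, oil_can, tool_holder, chip_brush's own z axis and vertical above 0.5 rad).
It also fails if it takes over 43 s, if anything falls off the work surface, if the arm or the gripper's body presses on something with over 40 N, if the wrist force passes 120 N, or if a joint passes its speed limit or range.

## Working session

There is one attempt and no reset: what is moved stays moved. The work goes in short steps, each a Python script; the robot and the scene stay as the last script left them, time stands still between calls to the robot, and variables do not carry over. Pictures are saved under pics/ and viewed, about 8 in all and at most 12, crops included, and the job is handed in when it is done.

```bash
mkdir -p pics; ls; python3 - <<'E'
from bench import manip
import cv2, numpy as np
for c in ("top","side"):
    p,d=manip.grab_frame(c); cv2.imwrite(f"pics/{c}0.png",cv2.resize(p[:,:,::-1],(800,600)))
    np.savez(f"{c}0.npz",p=p,d=d)
    for n in ("rack","tag_1","pin_1","bin_1","bin_3","stray_blank","sample_shaft","oil_can"):
        print(c,n,[(np.round(r["at"],3).tolist(),round(r["confidence"],2)) for r in manip.look_for(c,n)])
    k=manip.get_calibration(c); print(k)
print(manip.current_time())
E
```

```text
pics
top rack [([0.491, -0.037, 0.002], 0.62)]
top tag_1 [([0.506, -0.256, 0.158], 0.61), ([0.59, 0.172, 0.158], 0.51), ([0.537, -0.084, 0.155], 0.39)]
top pin_1 [([0.538, -0.104, 0.144], 0.65), ([0.557, 0.008, 0.148], 0.64), ([0.586, 0.154, 0.146], 0.51), ([0.51, -0.241, 0.142], 0.39)]
top bin_1 [([0.434, -0.09, 0.074], 0.97), ([0.484, 0.166, 0.007], 0.97), ([0.463, 0.042, 0.006], 0.69), ([0.412, -0.218, 0.074], 0.59)]
top bin_3 [([0.434, -0.09, 0.074], 0.97), ([0.484, 0.166, 0.007], 0.97), ([0.463, 0.042, 0.006], 0.69), ([0.412, -0.218, 0.074], 0.59)]
top stray_blank [([0.458, 0.25, 0.051], 0.73), ([0.539, -0.082, 0.152], 0.42)]
top sample_shaft [([0.726, 0.133, 0.048], 0.16)]
top oil_can [([0.398, 0.456, 0.094], 0.65), ([0.434, -0.091, 0.076], 0.16)]
{'camera_matrix': array([[393.68126156,   0.        , 259.94048245],
       [  0.        , 393.68126156, 189.50045632],
       [  0.        ,   0.        ,   1.        ]]), 'k1': 0.03515935393149789, 'R': array([[-0.0275287 , -0.9995681 ,  0.01028516],
       [-0.98934914,  0.02577316, -0.1432621 ],
       [ 0.14293515, -0.01411944, -
[... 671 characters left out ...]
.559, 0.001, 0.144], 0.7), ([0.495, 0.144, 0.022], 0.66), ([0.505, -0.244, 0.146], 0.66), ([0.466, 0.022, 0.029], 0.6)]
side stray_blank [([0.555, -0.008, 0.145], 0.41)]
side sample_shaft [([0.455, 0.263, 0.045], 0.53)]
side oil_can [([0.38, 0.483, 0.09], 0.73), ([0.413, -0.205, 0.073], 0.3)]
{'camera_matrix': array([[454.90584013,   0.        , 256.01339456],
       [  0.        , 454.90584013, 196.52415178],
       [  0.        ,   0.        ,   1.        ]]), 'k1': -0.009361790167097699, 'R': array([[-0.75857362, -0.65152294,  0.00916132],
       [-0.48459485,  0.55470724, -0.67636359],
       [ 0.43558454, -0.5175111 , -0.73651094]]), 't': array([0.41229761, 0.36362638, 1.25870785])}
0.9
```

View pics/top0.png

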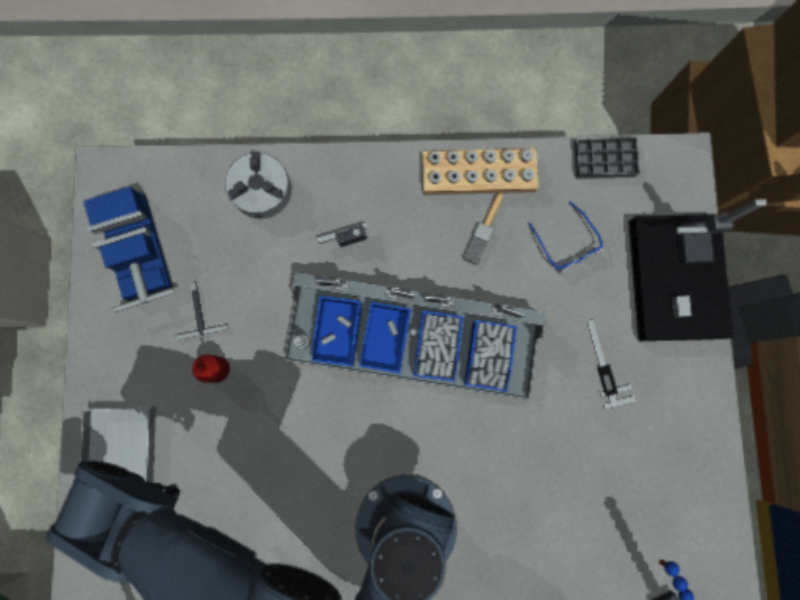

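View pics/side0.png

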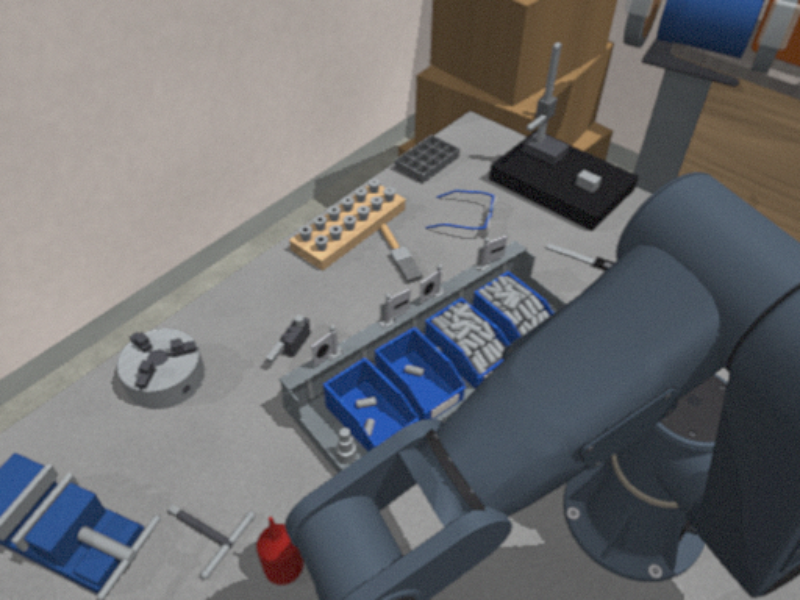

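Left to right: bins empty, empty, full, full; tags disc, bar, disc, bar. So the leftmost (top picture 330,283) must go right and the rightmost (512,310) left. Next, measure the rack frame and the tag angles.

```bash
cat > h.py <<'E'
import numpy as np, cv2
def cloud(d,k):
    v,u=np.nonzero(d>0); K=k["camera_matrix"]
    n=cv2.undistortPoints(np.c_[u,v].astype(np.float32)[:,None],K,np.array([k["k1"],0,0,0.]))[:,0]
    z=d[v,u]; c=np.c_[n*z[:,None],z]; return (c-k["t"])@k["R"]
E
python3 - <<'E'
from bench import manip
import numpy as np
from h import cloud
pins=[]
for c in ("top","side"):
    P=cloud(np.load(c+"0.npz")["d"],manip.get_calibration(c))
    m=(P[:,0]>.45)&(P[:,0]<.65)&(P[:,1]>-.35)&(P[:,1]<.27)
    rail=P[m&(abs(P[:,2]-.104)<.004)]
    r0=P[m&(P[:,2]>.115)&(P[:,2]<.18)]
    a=np.array([[.586,.158],[.557,.008],[.538,-.098],[.510,-.241]])
    b=np.polyfit(rail[:,1],rail[:,0],1); yaw=-np.arctan(b[0])
    # refine: only points near the line
    for _ in range(4):
        s=abs(rail[:,0]-np.polyval(b,rail[:,1]))<.025; b=np.polyfit(rail[s,1],rail[s,0],1)
    yaw=-np.arctan(b[0]); ex=np.array([np.cos(yaw),np.sin(yaw)]); ey=np.array([-ex[1],ex[0]])
    rr=rail[s]; print(c,"yaw",yaw,"rail x' mean",(rr[:,:2]@ex).mean(),"y' range",np.percentile(rr[:,:2]@ey,[0,1,99,100]))
    q=np.c_[r0[:,:2]@ex,r0[:,:2]@ey,r0[:,2]]; print(len(q))
    e=np.floor(q[:,1]/.01)
    for i in np.unique(e): w=q[e==i]; print(round(i*.01,3),len(w),np.round([np.percentile(w[:,0],5),np.median(w[:,0]),np.percentile(w[:,0],95)],3))
E
```

```text
top yaw -0.1836260556365582 rail x' mean 0.548339802414442 y' range [-0.25333697 -0.2475789   0.36167688  0.36628063]
252
-0.2 2 [0.539 0.54  0.541]
-0.19 10 [0.539 0.54  0.543]
-0.18 10 [0.541 0.542 0.545]
-0.17 8 [0.543 0.544 0.547]
-0.16 11 [0.544 0.546 0.554]
-0.15 10 [0.545 0.547 0.558]
-0.14 15 [0.544 0.548 0.557]
-0.13 5 [0.556 0.556 0.559]
-0.03 1 [0.557 0.557 0.557]
-0.02 3 [0.547 0.556 0.557]
-0.01 13 [0.544 0.547 0.559]
0.0 12 [0.545 0.547 0.557]
0.01 10 [0.545 0.545 0.549]
0.02 8 [0.543 0.544 0.548]
0.03 9 [0.543 0.544 0.547]
0.04 2 [0.544 0.544 0.545]
0.07 10 [0.544 0.545 0.547]
0.08 10 [0.545 0.545 0.547]
0.09 7 [0.545 0.547 0.548]
0.1 11 [0.546 0.547 0.553]
0.11 12 [0.545 0.548 0.559]
0.12 4 [0.545 0.551 0.56 ]
0.13 3 [0.557 0.557 0.559]
0.23 1 [0.558 0.558 0.558]
0.24 13 [0.546 0.551 0.558]
0.25 9 [0.545 0.548 0.559]
0.26 9 [0.545 0.547 0.554]
0.27 11 [0.544 0.545 0.549]
0.28 11 [0.542 0.543 0.547]
0.29 9 [0.541 0.543 0.546]
0.3 3 [0.541 0.542 0.545]
side yaw -0.18787428966603353 rail x' mean 0.5461150298527976 y' range [-0.25049686 -0.24284888  0.36304086  0.36653047
[... 175 characters left out ...]
6]
-0.14 54 [0.544 0.55  0.559]
-0.13 11 [0.556 0.557 0.56 ]
-0.02 7 [0.544 0.546 0.547]
-0.01 42 [0.544 0.547 0.55 ]
0.0 28 [0.543 0.546 0.548]
0.01 28 [0.543 0.545 0.548]
0.02 31 [0.542 0.544 0.546]
0.03 34 [0.541 0.544 0.547]
0.04 13 [0.542 0.544 0.547]
0.06 3 [0.546 0.546 0.547]
0.07 34 [0.543 0.544 0.548]
0.08 34 [0.542 0.545 0.547]
0.09 39 [0.543 0.546 0.55 ]
0.1 34 [0.544 0.547 0.551]
0.11 32 [0.544 0.546 0.549]
0.12 54 [0.543 0.549 0.558]
0.13 13 [0.554 0.555 0.558]
0.23 4 [0.556 0.557 0.559]
0.24 11 [0.543 0.545 0.548]
0.25 50 [0.542 0.546 0.549]
0.26 36 [0.543 0.546 0.547]
0.27 38 [0.542 0.544 0.547]
0.28 37 [0.541 0.542 0.546]
0.29 37 [0.539 0.541 0.543]
0.3 15 [0.538 0.541 0.544]
```

```bash
cat >> h.py <<'E'
from bench import manip
yaw=-.185; ex=np.array([np.cos(yaw),np.sin(yaw)]); ey=np.array([-ex[1],ex[0]])
W=lambda x,y,z: np.r_[x*ex+y*ey,z]
Y=np.r_[ey,0]; X=np.array([0,0,-1.])
def rot():
    best=None; q=np.array(manip.current_qpos())
    for s in (1,-1):
        R=np.c_[X,s*Y,np.cross(X,s*Y)]; j=manip.inverse_kinematics(W(.575,.29,.25),R)
        if j is not None and (best is None or abs(j[5])<best[0]): best=(abs(j[5]),R)
    print("j6",best[0]); return best[1]
def turn(py,to_left,R,px=.548,r=.039,z=.138):
    ths=np.linspace(0,np.pi,10); s=1 if to_left else -1
    if s<0: ths=ths[::-1]
    C=lambda th,off: np.array([px,py])+r*np.array([-np.sin(th),-np.cos(th)])-off*s*np.array([-np.cos(th),np.sin(th)])
    manip.move_ptp(W(*C(ths[0],.024),.27),R)
    manip.move_l(W(*C(ths[0],.024),z),max_speed=.2)
    print("down",np.round(manip.current_force(),1))
    for i,th in enumerate(ths):
        manip.move_l(W(*C(th,.0155 if i<9 else .0145),z),max_speed=.12)
        print(round(th,2),np.round(manip.current_force(),1),round(manip.current_time(),2))
    e=C(ths[-1],.035); manip.move_l(W(*e,z),max_speed=.15); manip.move_l(W(*e,.27),max_speed=.25)
E
python3 - <<'E'
from h import *
manip.set_gripper(0.0,20); R=rot(); np.save("R.npy",R)
turn(.253,False,R); print(manip.current_time())
p,d=manip.grab_frame("wrist"); cv2.imwrite("pics/w1.png",p[:,:,::-1])
E
```

```text
j6 1.1759453269854765
down [-0.4 -0.1  0.6]
3.14 [ 0.3 -0.4 -0.1] 4.79
2.79 [ 0.2 -0.6  0.1] 5.07
2.44 [ 0.4  0.5 -0.1] 5.34
2.09 [0.4 0.9 0.6] 5.62
1.75 [ 0.4 -0.3  0.4] 5.89
1.4 [-0.  -0.5 -0.9] 6.17
1.05 [ 0.1 -0.4  0.9] 6.44
0.7 [0.5 0.4 0.4] 6.72
0.35 [-0.2 -0.1  0.1] 6.99
0.0 [ 0.7 -0.6 -0.1] 7.27
8.225
```

```bash
python3 - <<'E'
from h import *
R=np.load("R.npy"); turn(-.137,True,R)
manip.move_ptp(np.array([.30,.45,.30]),R); print(manip.current_time())
V={}
for c in ("top","side"):
    p,d=manip.grab_frame(c); V[c]=p
    P=cloud(d,manip.get_calibration(c)); q=np.c_[P[:,:2]@ex,P[:,:2]@ey,P[:,2]]
    for py in (.253,.123,-.007,-.137):
        for s in (1,-1):
            w=q[(abs(q[:,0]-.54)<.06)&(q[:,2]>.118)&(q[:,2]<.178)&(s*(q[:,1]-py)>.018)&(s*(q[:,1]-py)<.06)]
            if len(w)>5: print(c,py,"left" if s>0 else "right",len(w),"tilt",np.round(np.polyfit(w[:,1],w[:,0],1)[0]*s,3),np.round(w[:,0].mean(),3))
cv2.imwrite("pics/f.png",np.vstack([cv2.resize(V["top"][150:270,170:370,::-1],(500,300)),cv2.resize(V["side"][130:310,170:380,::-1],(350,300)).repeat(1,0) if 0 else cv2.resize(V["side"][130:256,170:380,::-1],(500,300))]))
E
```

```text
down [-0.3 -0.6  0.6]
0.0 [-0.4  0.4  0.3] 10.8
0.35 [-0.3 -0.4 -0.5] 11.07
0.7 [ 0.2 -1.2  0.1] 11.35
1.05 [ 0.7 -0.2  0.2] 11.62
1.4 [ 0.1 -0.2  0.2] 11.9
1.75 [ 0.7 -0.1  0.8] 12.18
2.09 [0.9 0.4 0.2] 12.45
2.44 [ 0.6  0.1 -0.9] 12.72
2.79 [-0.8 -0.7 -1.1] 13.0
3.14 [-0.5 -0.4  0.3] 13.28
16.6083
top 0.253 right 28 tilt -0.074 0.546
top 0.123 right 28 tilt -0.057 0.546
top -0.007 left 28 tilt -0.084 0.545
top -0.137 left 29 tilt -0.03 0.546
side -0.007 left 59 tilt -0.047 0.545
side -0.137 left 58 tilt -0.015 0.545
```

View pics/f.png

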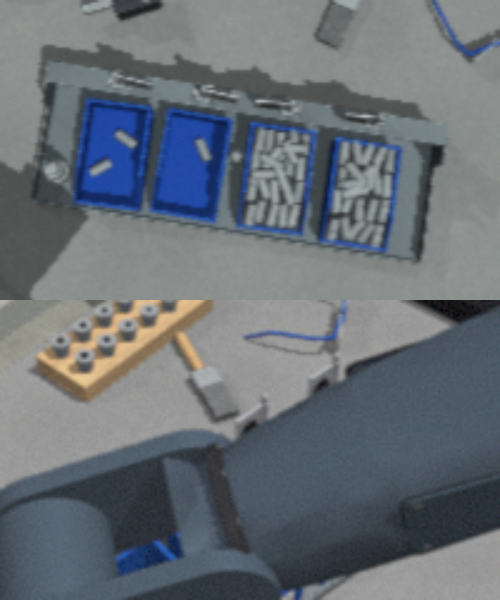

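The top view shows all four tags lying along the rail: those of the two empty bins (130,78 and 215,93) point right, and those of the two full bins (275,103 and 360,118) point left. The bins, stray blank and shaft are in place. The side view is partly hidden by the arm, but both full-bin tags show their disc.

```bash
python3 -c "
from bench import manip
manip.sign_off()"
```

```text
the job is handed in; nothing more can be done
```

The job is handed in: all four tags now read correctly, and the robot's clock stood at about 17 s of the 43 s allowed.

**What I did:** Left to right, the bins were nearly empty, nearly empty, full, full, and only the two outer tags were wrong. With the fingers shut, I pushed the leftmost tag round to its right stop (bar side to the robot) and the rightmost round to its left stop (disc side). The two middle tags were already right, so I left them alone.

**Last checks:**
- **Tag angles:** depth data from the top camera puts every tag within about 0.09 rad of its correct stop; the limit is about 0.30 rad. The side camera agreed for the two full-bin tags.
- **Not confirmed from the side:** the arm hid the two nearly empty bins' tags from that camera, so those rest on the top camera alone.
- **Contact forces:** wrist readings stayed within about 2 N throughout.
- **Other objects:** in the cropped top view the bins, stray blank and shaft looked unmoved. I did not measure their positions again or re-check the other objects on the bench.

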